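# Clip the target on the cam lift and hold it raised

## Robot

A 7-joint arm with a two-finger parallel gripper is mounted at the origin on the work surface. World frame = base frame: x ahead of the robot, y to its left, z up, the work surface at z = 0. Lengths are in m, angles in rad, forces in N, time in s.
With the tool pointing down it reaches from about 0.4 to 0.85 m from the base axis. Payload 4.5 kg.
Tool frame: the origin (TCP) lies midway between the tips of the shut fingers; the grasp point (between the pads) lies 19 mm behind it; z points along the fingers, y is the direction in which the jaws open and shut (so a half turn about z gives the same grasp; the last joint's range is limited). The gripper opens to 88 mm and grips with 3 to 60 N. Pads are 18 mm wide; open, the fingers measure 123 mm over their backs; the gripper's body (75 mm by 187 mm) begins 45 mm behind the grasp point.
Start: joints at [-1.18, 0.689, -0.195, 1.565, 0.157, 0.902, -0.215], TCP at [0.218, 0.586, 0.239] pointing down, gripper open.
Joint ranges: [-3.01, 3.01], [-0.46, 2.08], [-1.47, 1.51], [0.13, 2.56], [-1, 4.14], [0.04, 2.09], [-2.66, 2.66]. Speed limits (rad/s): [2.57, 2.57, 3.14, 3.14, 3.14, 3.14, 3.14].

## Interface

Orientations are given as a unit quaternion [x, y, z, w].
In Python, from plant import r, viewer gives the robot as it stands.
- The arm moves only by the tool play_rows, never from a script. Its argument "commands" is a list of rows, each an object with "delta_rot": the turn, a rotation vector about the tool's x, y, z normalised to -1 to 1, where 1 is pi rad, a list of three; "travel": the shift along the tool's x, y, z normalised to -1 to 1, where 1 is 15 cm, a list of three; "gripper": the opening, from -1 (shut) to 1 (fully open). In form: [{"delta_rot": [wx, wy, wz], "travel": [x, y, z], "gripper": gripper}, ...]. A call has 1 to 12 rows; each row is the pose to reach, as a shift and turn from the pose commanded when the call began, along the tool's axes at that moment, turning the shorter way round; what a row does not reach only later rows make up. A row lasts 1/8 s, in which the tool goes at most 62.5 mm and 10.7 degrees, less where a joint would pass 70% of its speed; a pose out of reach is approached as far as the arm can. A call with a number of a shift or a turn outside -1 to 1 is refused whole. A call with a gripper value outside its range is refused whole. The fingers move at their own pace and stop on an object; "force" is the grip in N (left out, the last holds). Time passes only in rows, so rows that repeat a pose let the fingers close. It gives the time, the measured TCP pose, the force and the opening at its end, in the units of the state.
- r.get_state(): the state, without advancing time (a new reading comes with each control period).
- viewer.snapshot(name): name is "side" or "top"; returns a dict with "color" (384x512x3 uint8, red, green, blue), "z_map" (384x512 float32, m along the optical axis (not along the pixel's ray), 0 where there is no reading), "fx", "fy", "cx", "cy" (pixels), "origin" and "attitude" of the camera in the world. Camera axes: x right, y up, looking along -z (the intrinsics and any distortion apply to the point x, -y, -z); pixel columns grow to the right and rows downward; lengths in m; the calibration is good to about 2 mm. A picture is of the moment at which its call begins.
- r.finish_job(): hands the job in, once; it reports no verdict.
Trained networks look in the newest picture that a camera, given by its name, has taken for a name from the list of things; names that differ only in an ending like _2 or _b are one class to them, and where a whole thing is asked for, a point or a joint stands for the part that bears it (a point fixed in the world has none). Each returns a list of dicts, best first, with "conf" (0 to 1); they miss things now and then, are a little off and sometimes report something else, mostly with a low value. They report only what shows in the picture. A call takes as long as a camera call. They do not tell look-alikes from the thing itself.
- viewer.outline_of(camera, label): "pixels" (384x512 bool, what is visible of it) and "at" ([column, row] in pixels, amid what is visible of it).
- viewer.pinpoint(camera, label): "at" ([column, row] in pixels: a listed point, or the origin of a listed thing).
The state is a dict: "clock": time; "q": joint angles; "qd": joint speeds; "joint_torque": joint torques, N m; "tool_pos": TCP position; "eef_rot": TCP orientation; "contact_force": force on the tool from outside, world axes, zero at the start; "moment": the same for the moment, N m; "opening": opening from 0.0 (shut) to 1.0 (fully open).
Only numpy, scipy, OpenCV 4.12 (cv2) and the standard library are available. Lean on these libraries where they do the work, as an engineer would, in place of code of your own. Each camera call takes 0.05 s, during which the arm holds its last target. There are 200 camera calls.

## Task

Take the orange spring clip off the parking rack, clip it square onto the middle (yellow mark) of the upright plate on the cam lift, pushed fully down on the plate's edge, and let go of it. Then swing the red-handled cam lever up to the cam's highest lift, where the lever stands straight up, and finish while still holding the lever there with the fingers, because its spring pulls it back. Leave everything else where it is.

Things in the scene. Friction and masses are not known exactly. Their poses are not given: they have to be found in the camera images.
- clip: Orange spring clip like a big clothes-peg standing jaws down, 70 g, 24 mm wide (y). Origin on its steel spring drum (radius 8 mm, along y); z up, x across the jaws. Jaws reach 32 mm below the origin, handles 48 mm above. Fully down on a plate the drum rests on the edge: origin 8 mm above it. Starts so on the rack. Black target disc 33 mm out at +y. The frame leans with its -x half when squeezed.
- clip_squeeze (a point): Point between the orange clip's two handles, 30 mm above the clip origin: the height at which to squeeze them, from above, along the clip's x. Clipped on a plate, the handles splay upward: about 42 mm over their outer faces here, 48 mm at the top.
- clip_jaw (a joint): Jaw angle of the orange clip (rad): 0 closed on a 5 mm plate (rack or lift), -0.10 shut on nothing, 0.44 squeezed to the stop. At the stop the handles are parallel, 28 mm over their outer faces, the jaws 19 mm apart at the tips, each half turned 0.22. The spring needs about 12 N at the squeezing point; 20 to 30 N holds it at the stop. Let go, the jaws clamp with about 10 N.
- clip_rack: Fixed parking rack: black base 70 x 190 x 12 mm and an upright aluminium plate 5 mm thick (in x), 170 mm long in y, its upper edge 72 mm above the table. Origin under its centre on the table. The orange and the blue clip sit on it, about 90 mm apart, in either order.
- lift_base: Fixed base of the cam lift: dark plate 130 x 120 x 12 mm with two grey cheeks carrying the cam shaft. Origin under its centre on the table, x away from the robot at yaw 0, z up. The cam shaft runs along y, 55 mm above the table, over the origin. Two 8 mm guide pins stand at x = 32, y = -30 and 30 mm, 110 mm high.
- carriage: Carriage lifted by the cam: black platform 90 x 76 x 8 mm with an upright aluminium plate, 5 mm thick (x), 64 mm wide (y), rising 50 mm above the platform, with a yellow mark 36 mm wide at its middle. Origin under the platform's centre, 79 mm above the table with the lever at rest; it rises about 11.6 mm at the cam's highest lift and sinks again beyond it.
- plate_edge (a point): Middle of the upper edge of the carriage's upright plate, 58 mm above the carriage's origin (137 mm above the table at rest); x square to the plate, y along the edge, z up. The clip goes here.
- cam_lever (a joint): Angle of the cam lever (rad): 0 at rest on its stop, where the lever points to the lift's -x and 10 degrees upward; it grows as the lever swings upward and over toward +x, to 2.4 at most. The lever stands straight up at 1.396: the cam's highest lift. A spring returns it to 0 when released; holding it up takes about 4 to 5 N at the handle.
- lever_sleeve: Red round handle of the cam lever: a free-spinning sleeve 14 mm in diameter, 60 mm long, along the lift's y. Origin at its centre: 85 mm from the shaft's axis, 100 mm to the lift's -y side of its middle; 70 mm above the table at rest, 140 mm with the lever straight up. The lever's arm joins its +y end. Pinch it from above, closing along the lift's x. Its own x and z turn as it spins.
- blue_clip: The same sort of clip in blue, parked on the rack: to be left alone.
- vial_rack: Bystander: black rack 80 x 150 mm of white-capped vials, 72 mm high; origin under its centre.
- hex_keys: Bystander: hex keys in a red holder, about 110 x 35 x 12 mm; origin under the holder.
- controller: Bystander: black electronics box 110 x 160 x 40 mm; origin under its centre.
- lens_post: Bystander: lens in a round mount on a post, 122 mm high, foot 60 mm across; origin under its foot.
- sensor: Bystander: dark sensor block 40 x 40 x 22 mm; origin under its centre.
- screwdriver: Bystander: screwdriver lying on the table, 170 mm long.
Mind the look-alikes: they are no part of the job. Of the things that look like the clip, the smaller one is meant.

How it is judged:
On the way:
1. the orange clip is clipped fully down on the middle of the lift's plate and let go, with the cam lever still at rest (z of clip in the frame of plate_edge between 0.004 and 0.013 m and x of clip in the frame of plate_edge between -0.006 and 0.006 m and y of clip in the frame of plate_edge between -0.012 and 0.012 m and angle between clip's own z axis and vertical below 0.17 rad and angle between the x axis of clip and the x axis of plate_edge, either way round below 0.26 rad and value of joint clip_jaw below 0.08 rad and contact force between clip and carriage above 1 N and contact force between the fingers and clip below 0.1 N and value of joint cam_lever below 0.15 rad), for 0.2 s.
At the end, for the whole second after the job is handed in: The clip is closed on the plate and released: within 12 mm of the middle, square within 15 deg, upright within 10 deg, drum within 5 mm of the edge. The cam lever is within 8 deg of straight up, still, and held by the fingers on its red handle (over 1 N) (z of clip in the frame of plate_edge between 0.004 and 0.013 m and x of clip in the frame of plate_edge between -0.006 and 0.006 m and y of clip in the frame of plate_edge between -0.012 and 0.012 m and angle between clip's own z axis and vertical below 0.17 rad and angle between the x axis of clip and the x axis of plate_edge, either way round below 0.26 rad and value of joint clip_jaw below 0.08 rad and contact force between clip and carriage above 1 N and contact force between the fingers and clip below 0.1 N and value of joint cam_lever between 1.256 and 1.536 rad and velocity of joint cam_lever between -0.1 and 0.1 rad/s and contact force between the fingers and lever_sleeve above 1 N); the arm keeps its last pose, push and grip.
It fails at once if a bystander (blue clip, vials, hex keys, controller, lens, sensor, screwdriver) is moved by more than 25 mm (distance of any of blue_clip, vial_rack, hex_keys, controller, lens_post, sensor, screwdriver from where it was at the start of the episode above 0.025 m).
It also fails if it takes over 59 s, if anything falls off the work surface, if the arm or the gripper's body presses on something with over 40 N, if the wrist force passes 120 N, or if a joint passes its speed limit or range.

## Working session

There is one attempt and no reset: what is moved stays moved. The work goes in short steps, Python scripts to look and compute and a tool call to move; the robot and the scene stay as the last step left them, time stands still between calls to the robot, and variables do not carry over. Pictures are saved under pics/ and viewed, about 8 in all and at most 12, crops included, and the job is handed in when it is done.

Besides the shell and the picture viewer there is one more tool, called after "Emit:" in YAML: its name, and indented under it one key for each argument. play_rows: Moves the arm, as the interface text tells. Its arguments: {"type":"object","properties":{"commands":{"type":"array","items":{"type":"object","properties":{"delta_rot":{"type":"array","items":{"type":"number","minimum":-1,"maximum":1}},"travel":{"type":"array","items":{"type":"number","minimum":-1,"maximum":1}},"gripper":{"type":"number"}}}},"force":{"type":"number"}},"required":["commands"]}

```bash
mkdir -p pics
cat > h.py <<'E'
import numpy as np, cv2
from scipy.spatial.transform import Rotation as R
from plant import r, viewer
def rotm(a):
    a=np.array(a,float)
    return a if a.shape==(3,3) else R.from_quat(a).as_matrix()
def world(s,u,v,z=None):
    u=np.asarray(u,float);v=np.asarray(v,float)
    if z is None: z=s['z_map'][np.round(v).astype(int),np.round(u).astype(int)]
    p=np.stack([(u-s['cx'])/s['fx']*z,-(v-s['cy'])/s['fy']*z,-z*np.ones_like(u)],-1)
    return p@rotm(s['attitude']).T+np.array(s['origin'])
def atheight(s,u,v,h):
    o=np.array(s['origin']);d=world(s,u,v,1.0)-o
    return o+d*(h-o[2])/d[2]
def pix(s,P):
    p=(np.asarray(P,float)-np.array(s['origin']))@rotm(s['attitude'])
    return np.stack([s['cx']-s['fx']*p[...,0]/p[...,2],s['cy']+s['fy']*p[...,1]/p[...,2]],-1)
def save(s,n): cv2.imwrite('pics/'+n,s['color'][:,:,::-1])
E
python3 - <<'E'
from h import *
np.set_printoptions(precision=4,suppress=True)
st=r.get_state();print({k:np.round(v,3) for k,v in st.items()})
ims=[]
for c in ['top','side']:
    s=viewer.snapshot(c);ims.append(cv2.resize(s['color'],(800,600))); cv2.imwrite(f'pics/{c}0.png',ims[-1][:,:,::-1])
    print(c,s.keys(),s['origin'],s['attitude'],s['fx'],s['cx'],s['cy'])
    for l in ['clip','clip_squeeze','clip_rack','lift_base','carriage','plate_edge','lever_sleeve','blue_clip']:
        for d in viewer.pinpoint(c,l)[:3]:
            a=d['at'];ok=0<=a[0]<511 and 0<=a[1]<383
            print(l,round(d['conf'],2),np.round(a,1),world(s,*a) if ok else '')
E
```

```text
{'clock': np.float64(0.0), 'q': array([-1.18 ,  0.69 , -0.195,  1.566,  0.157,  0.902, -0.215]), 'qd': array([-0.   ,  0.001,  0.001,  0.001, -0.001,  0.001, -0.002]), 'joint_torque': array([  0.   , -52.758,  -1.267, -15.342,  -0.053,   0.006,   0.   ]), 'tool_pos': array([0.218, 0.585, 0.238]), 'eef_rot': array([ 0.177,  0.984, -0.001, -0.   ]), 'contact_force': array([-0.665, -0.53 , -0.597]), 'moment': array([ 0.044, -0.006, -0.003]), 'opening': np.float64(0.998)}
top dict_keys(['color', 'z_map', 'fx', 'fy', 'cx', 'cy', 'origin', 'attitude']) [ 0.4176 -0.0929  1.0263] [-0.0615  0.0478  0.706  -0.7039] 353.2404754890756 256.95616400783763 190.8254321558946
clip 0.75 [298.2 151.1] [ 0.6823 -0.191   0.0548]
clip 0.58 [294.9 198.7] [ 0.5417 -0.1759  0.0921]
clip 0.43 [191.4 187.3] [0.5746 0.1026 0.0868]
clip_squeeze 0.7 [298.3 195.8] [ 0.5506 -0.186   0.0835]
clip_squeeze 0.59 [296.6 149.5] [ 0.6883 -0.187   0.0502]
clip_rack 0.95 [310.7 209.2] [ 0.5218 -0.2281  0.0104]
lift_base 0.93 [191.8 187.9] [0.5726 0.101  0.089 ]
carriage 0.68 [186.3 182.4] [0.5844 0.1122 0.1078]
plate_edge 0
[... 452 characters left out ...]
  0.9007] 479.2508415554505 254.58409687615634 193.78866117350043
clip 0.75 [303.2 223.5] [ 0.6655 -0.2202  0.0959]
clip 0.56 [256.1 236.2] [ 0.5318 -0.193   0.0872]
clip 0.44 [293.6 202.3] [ 0.729  -0.0743  0.011 ]
clip_squeeze 0.95 [307.7 217.8] [ 0.74   -0.1412 -0.0006]
clip_squeeze 0.47 [259.7 227.1] [ 0.5933 -0.1023 -0.0048]
clip_rack 0.82 [261.8 266.2] [ 0.5245 -0.2415  0.0121]
lift_base 0.89 [227. 177.] [0.5709 0.0738 0.0653]
carriage 0.83 [223.5 162.6] [0.581  0.1187 0.0855]
carriage 0.6 [227.2 178.2] [0.5721 0.0755 0.0579]
plate_edge 0.69 [222.5 150.3] [0.5917 0.1461 0.1116]
lever_sleeve 0.56 [211.3 195.9] [0.491  0.0153 0.0728]
blue_clip 0.62 [268.4 263.7] [ 0.5185 -0.2863  0.0835]
```

View pics/top0.png

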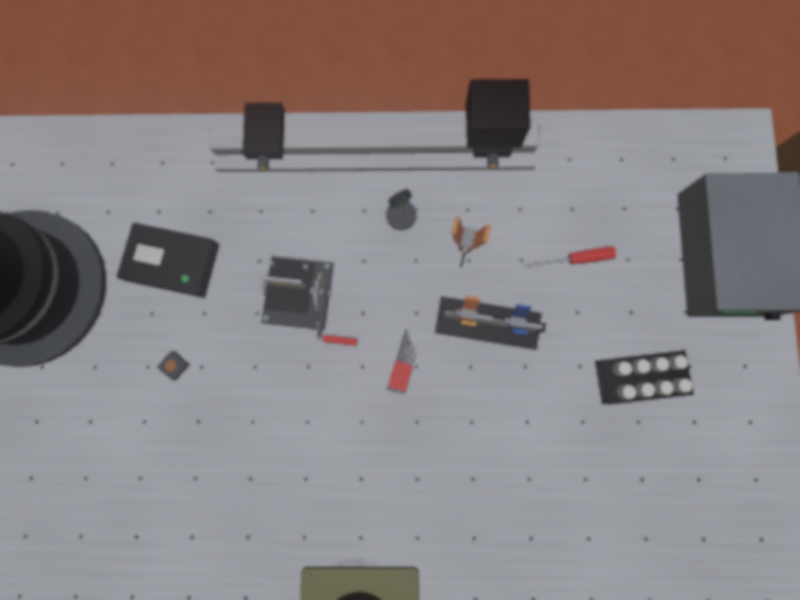

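View pics/side0.png

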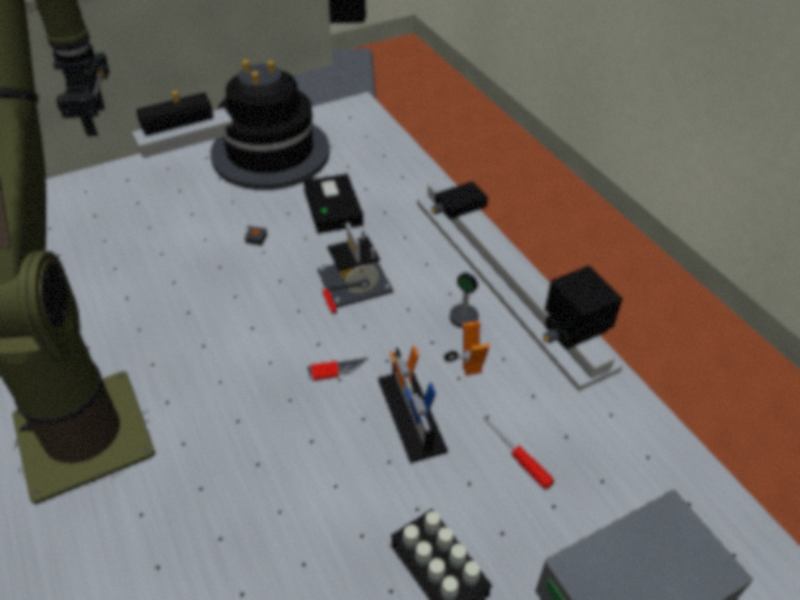

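Top view: the rack is at (490,322), with the small orange clip at (470,310) beside the blue one at (521,318). The bigger look-alike is at (470,237). The lift is at (297,293), with its red sleeve at (340,340). The side view agrees: the orange clip is at the far end of the rack (405,362) and the look-alike stands at (473,350). Next I'll measure the yaws and centres.

```bash
cat > m.py <<'E'
from h import *
np.set_printoptions(precision=4,suppress=True)
def cloud(c):
    s=viewer.snapshot(c);v,u=np.mgrid[0:384,0:512];ok=s['z_map']>0
    return s,world(s,u[ok],v[ok]),s['color'][ok].astype(int),np.stack([u[ok],v[ok]],1)
def fit(P):
    c=np.median(P,0);w,V=np.linalg.eigh(np.cov((P-c)[:,:2].T));d=V[:,1]*np.sign(V[1,1]);
    e=(P-c)[:,:2]@d
    mid=c[:2]+d*(e.min()+e.max())/2
    return len(P),mid,'zmean',P[:,2].mean(),'yaw',np.arctan2(-d[0],d[1]),'len',np.ptp(e),'wid',np.ptp((P-c)[:,:2]@V[:,0])
def box(P,c,h): return (abs(P[:,0]-c[0])<h)&(abs(P[:,1]-c[1])<h)
E
python3 - <<'E'
from m import *
for c in ['top','side']:
    s,P,C,U=cloud(c); print('==',c)
    red=(C[:,0]>110)&(C[:,1]<70)&(C[:,2]<70)
    org=(C[:,0]>120)&(C[:,1]>60)&(C[:,1]<150)&(C[:,2]<80)
    blue=(C[:,2]>C[:,0]+40)
    m=red&box(P,(.49,.03),.05)&(P[:,2]>.03); print('sleeve',fit(P[m]))
    m=box(P,(.525,-.23),.13)&(P[:,2]>.06)&(P[:,2]<.085)&~org&~blue; print('rackplate',fit(P[m]))
    m=box(P,(.525,-.23),.13)&(P[:,2]>.004)&(P[:,2]<.02)&(C.max(1)<90)
    mm=P[m][:,:2]; print('rackbase',cv2.minAreaRect((mm*1000).astype(np.float32)),len(mm))
    m=org&box(P,(.545,-.19),.06)&(P[:,2]>.03); print('clip',fit(P[m]));
    Q=P[m]
    for z in (.06,.08,.1,.115): 
        q=Q[(Q[:,2]>z-.01)&(Q[:,2]<z+.01)]; print('  z',z,len(q),q.min(0) if len(q) else '',q.max(0) if len(q) else '',np.median(q,0) if len(q) else '')
    m=box(P,(.58,.11),.08)&(P[:,2]>.115)&(P[:,2]<.15); print('liftplate',fit(P[m]))
    m=box(P,(.57,.105),.1)&(P[:,2]>.004)&(P[:,2]<.022)&(C.max(1)<110)
    mm=P[m][:,:2]; print('liftbase',cv2.minAreaRect((mm*1000).astype(np.float32)),len(mm))
    if c=='side':
        img=np.vstack([cv2.resize(s['color'][130:215,170:270],(800,340*2)[:2],interpolation=3)[:300*2]])
        a=cv2.resize(s['color'][135:205,180:270],None,fx=4.4,fy=4.4,interpolation=3);b=cv2.resize(s['color'][210:280,240:330],None,fx=4.4,fy=4.4,interpolation=3)
        A=np.hstack([a,b])
    else:
        a=cv2.resize(s['color'][155:225,160:250],None,fx=4.4,fy=4.4,interpolation=3);b=cv2.resize(s['color'][170:240,270:360],None,fx=4.4,fy=4.4,interpolation=3)
        B=np.hstack([a,b])
cv2.imwrite('pics/crops.png',np.vstack([B,A])[:,:800,::-1][:600] if 0 else cv2.resize(np.vstack([B,A]),(780,600))[:,:,::-1])
E
```

```text
== top
  return _methods._mean(a, axis=axis, dtype=dtype,
  ret = um.true_divide(
  avg = a.mean(axis, **keepdims_kw)
m.py:7: RuntimeWarning: Degrees of freedom <= 0 for slice
  c=np.median(P,0);w,V=np.linalg.eigh(np.cov((P-c)[:,:2].T));d=V[:,1]*np.sign(V[1,1]);
  c *= np.true_divide(1, fact)
  c *= np.true_divide(1, fact)
Traceback (most recent call last):
  File "m.py", line 9, in fit
    mid=c[:2]+d*(e.min()+e.max())/2
                 ~~~~~^^
ValueError: zero-size array to reduction operation minimum which has no identity
```

```bash
cat > go.py <<'E'
from m import *
for c in ['top','side']:
    s,P,C,U=cloud(c); print('==',c)
    H=cv2.cvtColor(C[None].astype(np.uint8),cv2.COLOR_RGB2HSV)[0].astype(int)
    sat=H[:,1]>110
    red=sat&((H[:,0]<5)|(H[:,0]>172)); org=sat&(H[:,0]>=6)&(H[:,0]<20); blue=sat&(H[:,0]>95)&(H[:,0]<130)
    def show(n,m):
        try: print(n,*fit(P[m]))
        except Exception: print(n,'none',m.sum())
    show('sleeve',red&box(P,(.49,.03),.05)&(P[:,2]>.03))
    show('rackplate',box(P,(.525,-.23),.13)&(P[:,2]>.06)&(P[:,2]<.085)&~org&~blue)
    m=box(P,(.525,-.23),.13)&(P[:,2]>.004)&(P[:,2]<.02)&(C.max(1)<90)
    print('rackbase',cv2.minAreaRect((P[m][:,:2]*1000).astype(np.float32)),m.sum())
    m=org&box(P,(.545,-.19),.06)&(P[:,2]>.03); show('clip',m)
    Q=P[m]
    for z in (.06,.08,.1,.12): 
        q=Q[abs(Q[:,2]-z)<.01]
        if len(q): print('  z',z,len(q),q.min(0),q.max(0),np.median(q,0))
    show('liftplate',box(P,(.58,.11),.08)&(P[:,2]>.12)&(P[:,2]<.15))
    m=box(P,(.57,.105),.1)&(P[:,2]>.004)&(P[:,2]<.022)&(C.max(1)<110)
    print('liftbase',cv2.minAreaRect((P[m][:,:2]*1000).astype(np.float32)),m.sum())
    k=((180,135),(240,210)) if c=='side' else ((160,155),(270,170))
    A=np.hstack([cv2.resize(s['color'][y:y+70,x:x+90],(400,300),interpolation=3) for x,y in k])
    if c=='top': B=A
cv2.imwrite('pics/crops.png',np.vstack([B,A])[:,:,::-1])
E
python3 go.py
```

```text
== top
sleeve 73 [0.4948 0.0337] zmean 0.07511278979810208 yaw -0.11092274204156247 len 0.05548214288974564 wid 0.009309977914196955
rackplate 208 [ 0.5312 -0.2311] zmean 0.07487789463113813 yaw -0.33620350395241794 len 0.18038682605172363 wid 0.12101375474124666
rackbase ((530.7611083984375, -232.78411865234375), (186.0500946044922, 66.88153839111328), 80.13263702392578) 911
clip 74 [ 0.5378 -0.1858] zmean 0.11183902512523476 yaw 1.3484418112258392 len 0.04440677243073897 wid 0.02091476979218411
  z 0.08 5 [ 0.5471 -0.1984  0.0848] [ 0.5499 -0.1824  0.0889] [ 0.5496 -0.1876  0.0858]
  z 0.1 26 [ 0.5485 -0.2013  0.0912] [ 0.5548 -0.1809  0.1095] [ 0.552  -0.1915  0.1007]
  z 0.12 43 [ 0.5158 -0.1994  0.1104] [ 0.5602 -0.173   0.1265] [ 0.5216 -0.1874  0.1234]
liftplate 72 [0.5885 0.1234] zmean 0.13419622369240558 yaw -0.11030814229407215 len 0.0632445813305352 wid 0.0054039456484716655
liftbase ((588.3095092773438, 122.79822540283203), (117.55848693847656, 126.9769515991211), 83.30294799804688) 557
== side
sleeve 61 [0.4952 0.0338] zmean 0.0748390100864114 yaw -0.14673796610075832 le
[... 311 characters left out ...]
0.1967] zmean 0.09504766729909815 yaw 1.5098720075685477 len 0.04558624565957393 wid 0.05992596542337205
  z 0.06 18 [ 0.5292 -0.2034  0.0506] [ 0.5482 -0.1777  0.0696] [ 0.5322 -0.1993  0.0614]
  z 0.08 24 [ 0.5227 -0.2047  0.07  ] [ 0.5519 -0.1462  0.0899] [ 0.5463 -0.1985  0.0842]
  z 0.1 32 [ 0.5184 -0.2051  0.0905] [ 0.5556 -0.1859  0.1096] [ 0.5513 -0.1974  0.0987]
  z 0.12 43 [ 0.5155 -0.2038  0.1113] [ 0.5611 -0.1809  0.1281] [ 0.5547 -0.1955  0.1213]
liftplate 52 [0.5891 0.1217] zmean 0.1324715438895616 yaw -0.0949983457970146 len 0.06710751025245064 wid 0.007763600493940035
liftbase ((589.642578125, 119.00748443603516), (122.9358139038086, 130.43141174316406), 83.0899658203125) 513
```

View pics/crops.png

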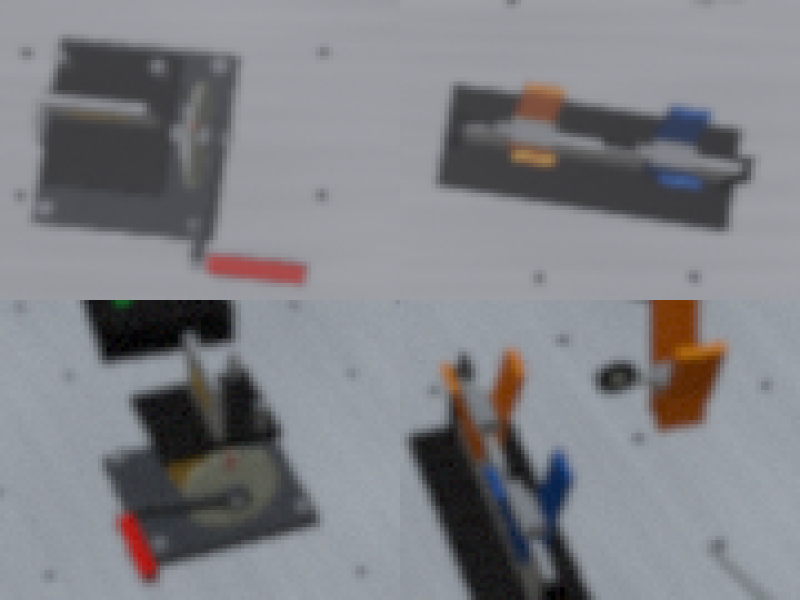

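Crops: the orange clip is at the +y end of the rack, with its disc at +y and well clear of the handles, so its yaw is about that of the rack. The lift's plate, base and sleeve agree on a yaw of about -0.11.

- Clip: (0.538, -0.189), yaw -0.171, consistent with the rack line.
- Plate edge: (0.589, 0.1225), yaw -0.112.

I'll write a move helper and start moving.

```bash
cat > plan.py <<'E'
import sys
from h import *
# usage: plan.py x y z heading(of tool y, rad)  -> travel / delta_rot in move units
x,y,z,hd=map(float,sys.argv[1:5])
s=r.get_state();M=R.from_quat(s['eef_rot']).as_matrix()
ty=np.array([np.cos(hd),np.sin(hd),0]);ty*=1 if ty@M[:,1]>0 else -1
tz=np.array([0,0,-1.]);T=np.stack([np.cross(ty,tz),ty,tz],1)
d=np.array([x,y,z])-s['tool_pos'];t=M.T@d/.15
w=R.from_matrix(M.T@T).as_rotvec()/np.pi
print('t',round(float(s['clock']),2),'q',np.round(s['q'],2),'pos',np.round(s['tool_pos'],4),'F',np.round(s['contact_force'],1),'open',round(float(s['opening']),3))
print('travel',np.round(t,3),'rot',np.round(w,4),'dist',np.round(np.linalg.norm(d),3),'rows>=',max(np.linalg.norm(d)/.0625,np.linalg.norm(w)*180/10.7).round(1))
if abs(t).max()>1: print('capped',np.round(t/abs(t).max(),3))
E
python3 plan.py 0.46 0.40 0.24 0.9; python3 plan.py 0.538 -0.189 0.2 -0.171
```

```text
t 1.05 q [-1.18  0.69 -0.19  1.57  0.16  0.9  -0.22] pos [0.2183 0.5857 0.2387] F [-0.4  0.2 -0.4] open 0.998
travel [-1.942 -0.597 -0.008] rot [ 0.  -0.   0.1] dist 0.305 rows>= 4.9
capped [-1.    -0.307 -0.004]
t 1.05 q [-1.18  0.69 -0.19  1.57  0.16  0.9  -0.22] pos [0.2183 0.5857 0.2387] F [-0.4  0.2 -0.4] open 0.998
travel [-3.801 -4.095  0.258] rot [ 0.     -0.      0.4409] dist 0.839 rows>= 13.4
capped [-0.928 -1.     0.063]
```

Emit:
play_rows:
  commands:
    - {"delta_rot": [0, 0, 0.1], "travel": [-1, -0.3, 0], "gripper": 1}
    - {"delta_rot": [0, 0, 0.1], "travel": [-1, -0.3, 0], "gripper": 1}
    - {"delta_rot": [0, 0, 0.1], "travel": [-1, -0.3, 0], "gripper": 1}
  force: 25

```text
clock: 1.42
tool_pos: [0.3469, 0.488, 0.2388]
eef_rot: [0.332, 0.943, -0.0, 0.001]
contact_force: [1.0, -0.5, -0.5]
opening: 1.0
```

```bash
python3 plan.py 0.538 -0.189 0.2 -0.171
```

```text
t 1.43 q [-0.96  0.65 -0.12  1.65  0.1   0.85 -0.23] pos [0.3469 0.488  0.2388] F [ 1.  -0.5 -0.5] open 1.0
travel [-3.819 -2.721  0.27 ] rot [0.0005 0.0008 0.339 ] dist 0.705 rows>= 11.3
capped [-1.    -0.712  0.071]
```

Emit:
play_rows:
  commands:
    - {"delta_rot": [0, 0, 0.17], "travel": [-1, -0.6, 0], "gripper": 1}
    - {"delta_rot": [0, 0, 0.17], "travel": [-1, -0.6, 0], "gripper": 1}
    - {"delta_rot": [0, 0, 0.17], "travel": [-1, -0.6, 0], "gripper": 1}
    - {"delta_rot": [0, 0, 0.17], "travel": [-1, -0.6, 0], "gripper": 1}

```text
clock: 1.92
tool_pos: [0.4067, 0.3226, 0.239]
eef_rot: [0.57, 0.821, -0.001, 0.001]
contact_force: [-0.4, 1.1, 0.2]
opening: 1.0
```

```bash
python3 plan.py 0.538 -0.189 0.2 -0.171
```

```text
t 1.93 q [-0.77  0.55  0.02  1.89 -0.01  0.71 -0.39] pos [0.4067 0.3226 0.239 ] F [-0.4  1.1  0.2] open 1.0
travel [-3.5   -0.372  0.271] rot [0.0003 0.001  0.1681] dist 0.53 rows>= 8.5
capped [-1.    -0.106  0.078]
```

Emit:
play_rows:
  commands:
    - {"delta_rot": [0, 0, 0.17], "travel": [-1, -0.1, 0], "gripper": 1}
    - {"delta_rot": [0, 0, 0.17], "travel": [-1, -0.1, 0], "gripper": 1}
    - {"delta_rot": [0, 0, 0.17], "travel": [-1, -0.1, 0], "gripper": 1}

```text
clock: 2.3
tool_pos: [0.445, 0.1793, 0.239]
eef_rot: [0.767, 0.642, 0.0, 0.0]
contact_force: [-0.5, 0.7, -0.5]
opening: 0.999
```

```bash
python3 plan.py 0.538 -0.189 0.2 -0.171
```

```text
t 2.3 q [-0.58  0.51  0.15  2.   -0.12  0.64 -0.52] pos [0.445  0.1793 0.239 ] F [-0.5  0.7 -0.5] open 0.999
travel [-2.308  1.04   0.262] rot [ 0.0002  0.0002 -0.0016] dist 0.382 rows>= 6.1
capped [-1.     0.451  0.113]
```

Emit:
play_rows:
  commands:
    - {"delta_rot": [0, 0, 0], "travel": [-1, 0.45, 0], "gripper": 1}
    - {"delta_rot": [0, 0, 0], "travel": [-1, 0.45, 0], "gripper": 1}
    - {"delta_rot": [0, 0, 0], "travel": [-1, 0.45, 0], "gripper": 1}

```text
clock: 2.68
tool_pos: [0.4867, 0.0209, 0.2389]
eef_rot: [0.764, 0.645, 0.0, 0.0]
contact_force: [0.3, 0.6, -1.0]
opening: 1.0
```

Emit:
play_rows:
  commands:
    - {"delta_rot": [0, 0, 0], "travel": [-1, 0.45, 0.1], "gripper": 1}
    - {"delta_rot": [0, 0, 0], "travel": [-1, 0.45, 0.1], "gripper": 1}
    - {"delta_rot": [0, 0, 0], "travel": [-1, 0.45, 0.1], "gripper": 1}

```text
clock: 3.05
tool_pos: [0.5283, -0.1387, 0.2235]
eef_rot: [0.764, 0.645, 0.0, 0.001]
contact_force: [0.7, 0.6, -1.5]
opening: 1.0
```

```bash
python3 plan.py 0.538 -0.189 0.2 -0.171
```

```text
t 3.05 q [ 0.12  0.61  0.09  1.83 -0.08  0.71  0.08] pos [ 0.5283 -0.1387  0.2235] F [ 0.7  0.6 -1.5] open 1.0
travel [-0.32   0.12   0.157] rot [0.0004 0.     0.0007] dist 0.056 rows>= 0.9
```

Emit:
play_rows:
  commands:
    - {"delta_rot": [0, 0, 0], "travel": [-0.32, 0.12, 0.15], "gripper": 1}
    - {"delta_rot": [0, 0, 0], "travel": [-0.32, 0.12, 0.15], "gripper": 1}
    - {"delta_rot": [0, 0, 0], "travel": [-0.32, 0.12, 0.4], "gripper": 1}
    - {"delta_rot": [0, 0, 0], "travel": [-0.32, 0.12, 0.65], "gripper": 1}
    - {"delta_rot": [0, 0, 0], "travel": [-0.32, 0.12, 0.88], "gripper": 1}
    - {"delta_rot": [0, 0, 0], "travel": [-0.32, 0.12, 0.88], "gripper": 1}

```text
clock: 3.8
tool_pos: [0.5359, -0.184, 0.0899]
eef_rot: [0.763, 0.646, -0.001, -0.002]
contact_force: [-0.3, 0.2, -0.0]
opening: 0.997
```

```bash
python3 plan.py 0.538 -0.189 0.091 -0.171
python3 - <<'E'
from h import *
o=[]
for c,(x,y) in {'top':(260,150),'side':(210,170)}.items():
    s=viewer.snapshot(c); o.append(cv2.resize(s['color'][y:y+90,x:x+90],(400,400),interpolation=3))
cv2.imwrite('pics/grasp.png',np.hstack(o)[:,:,::-1])
E
```

```text
t 3.8 q [ 0.22  0.83  0.05  1.86 -0.09  0.45  0.17] pos [ 0.5359 -0.184   0.0899] F [-0.3  0.2 -0. ] open 0.997
travel [-0.03   0.019 -0.008] rot [-0.0015 -0.0007  0.0018] dist 0.005 rows>= 0.1
```

View pics/grasp.png

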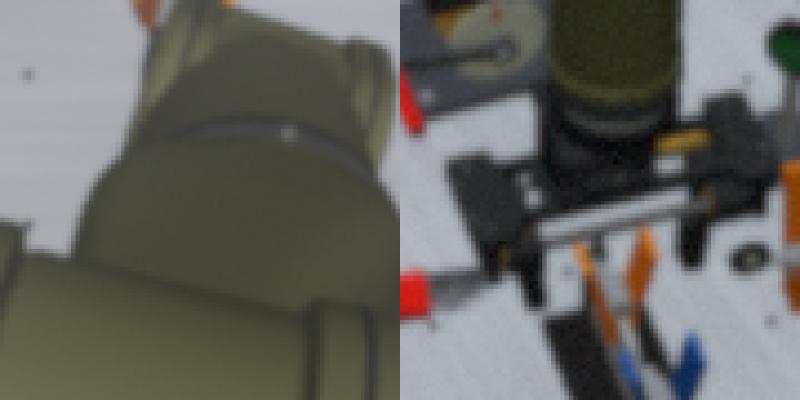

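Emit:
play_rows:
  commands:
    - {"delta_rot": [0, 0, 0], "travel": [-0.03, 0.02, 0], "gripper": 1}
    - {"delta_rot": [0, 0, 0], "travel": [-0.03, 0.02, 0], "gripper": 0.2}
    - {"delta_rot": [0, 0, 0], "travel": [-0.03, 0.02, 0], "gripper": 0.0}
    - {"delta_rot": [0, 0, 0], "travel": [-0.03, 0.02, 0], "gripper": -0.2}
    - {"delta_rot": [0, 0, 0], "travel": [-0.03, 0.02, 0], "gripper": -0.5}
    - {"delta_rot": [0, 0, 0], "travel": [-0.03, 0.02, 0], "gripper": -0.5}
    - {"delta_rot": [0, 0, 0], "travel": [-0.03, 0.02, 0], "gripper": -0.5}
    - {"delta_rot": [0, 0, 0], "travel": [-0.03, 0.02, 0], "gripper": -0.5}
    - {"delta_rot": [0, 0, 0], "travel": [-0.03, 0.02, 0], "gripper": -0.5}
  force: 25

```text
clock: 5.03
tool_pos: [0.54, -0.1924, 0.0943]
eef_rot: [0.764, 0.645, 0.001, 0.001]
contact_force: [-2.7, 1.1, 20.8]
opening: 0.314
```

Emit:
play_rows:
  commands:
    - {"delta_rot": [0, 0, 0], "travel": [0, 0, -0.05], "gripper": -0.5}
    - {"delta_rot": [0, 0, 0], "travel": [0, 0, -0.1], "gripper": -0.5}
    - {"delta_rot": [0, 0, 0], "travel": [0, 0, -0.18], "gripper": -0.5}
    - {"delta_rot": [0, 0, 0], "travel": [0, 0, -0.28], "gripper": -0.5}
    - {"delta_rot": [0, 0, 0], "travel": [0, 0, -0.4], "gripper": -0.5}
    - {"delta_rot": [0, 0, 0], "travel": [0, 0, -0.6], "gripper": -0.5}
    - {"delta_rot": [0, 0, 0], "travel": [0, 0, -0.8], "gripper": -0.5}
    - {"delta_rot": [0, 0, 0], "travel": [0, 0, -1], "gripper": -0.5}
    - {"delta_rot": [0, 0, 0], "travel": [0, 0, -1], "gripper": -0.5}

```text
clock: 6.15
tool_pos: [0.5405, -0.1923, 0.2444]
eef_rot: [0.764, 0.645, 0.002, 0.002]
contact_force: [0.3, 0.0, -0.4]
opening: 0.317
```

```bash
python3 plan.py 0.589 0.1225 0.24 -0.112
python3 - <<'E'
from h import *
s=viewer.snapshot('side')
p=pix(s,r.get_state()['tool_pos']).astype(int); print(p)
x,y=max(p[0]-50,0),max(p[1]-40,0)
cv2.imwrite('pics/lift.png',cv2.resize(s['color'][y:y+90,x:x+100],(660,594),interpolation=3)[:,:,::-1])
print([(np.round(d['at'],1),round(d['conf'],2),) for d in viewer.pinpoint('side','clip')])
E
```

```text
t 6.15 q [ 0.21  0.61  0.09  1.73 -0.07  0.8   0.16] pos [ 0.5405 -0.1923  0.2444] F [ 0.3  0.  -0.4] open 0.317
travel [ 2.123 -0.033  0.028] rot [ 0.0018  0.0002 -0.018 ] dist 0.319 rows>= 5.1
capped [ 1.    -0.016  0.013]
[259 195]
[(array([302.8, 224.5]), 0.91), (array([256.9, 199.7]), 0.63)]
```

View pics/lift.png

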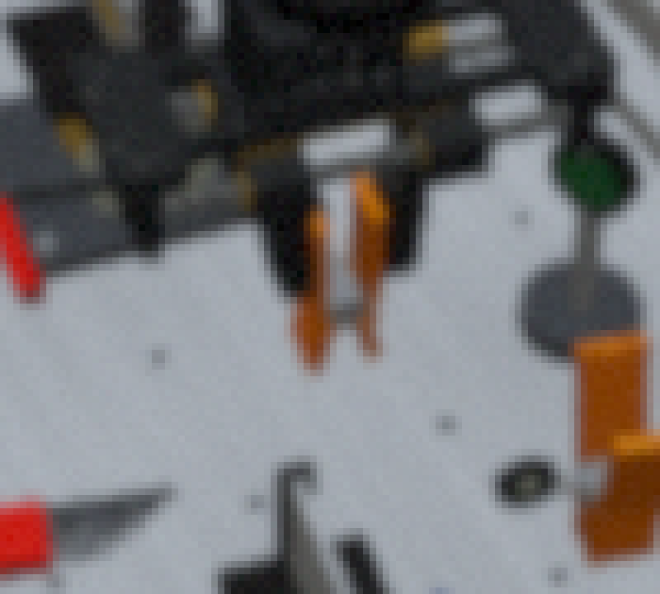

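Side view: the clip hangs squarely between the pads with its handles parallel and jaws open (crop 340,290). It is clear of the rack, which hasn't moved. Moving over the plate.

Emit:
play_rows:
  commands:
    - {"delta_rot": [0, 0, -0.009], "travel": [0.3, 0, 0], "gripper": -0.5}
    - {"delta_rot": [0, 0, -0.018], "travel": [0.65, 0, 0], "gripper": -0.5}
    - {"delta_rot": [0, 0, -0.018], "travel": [1, 0, 0], "gripper": -0.5}

```text
clock: 6.62
tool_pos: [0.5633, -0.0424, 0.2402]
eef_rot: [0.746, 0.666, -0.001, -0.001]
contact_force: [0.6, -0.5, -1.2]
opening: 0.314
```

Emit:
play_rows:
  commands:
    - {"delta_rot": [0, 0, 0], "travel": [0.35, 0, 0], "gripper": -0.5}
    - {"delta_rot": [0, 0, 0], "travel": [0.7, 0, 0], "gripper": -0.5}
    - {"delta_rot": [0, 0, 0], "travel": [0.95, 0, 0], "gripper": -0.5}
    - {"delta_rot": [0, 0, 0], "travel": [1, 0, 0], "gripper": -0.5}

```text
clock: 7.12
tool_pos: [0.5798, 0.1089, 0.2401]
eef_rot: [0.744, 0.669, -0.001, -0.001]
contact_force: [1.0, -0.8, 0.3]
opening: 0.31
```

```bash
python3 plan.py 0.589 0.1225 0.24 -0.112
```

```text
t 7.12 q [-0.33  0.64  0.11  1.68 -0.09  0.83 -0.28] pos [0.5798 0.1089 0.2401] F [ 1.  -0.8  0.3] open 0.31
travel [0.096 0.052 0.   ] rot [-0.001  -0.0003  0.0019] dist 0.016 rows>= 0.3
```

Emit:
play_rows:
  commands:
    - {"delta_rot": [0, 0, 0.002], "travel": [0.095, 0.05, 0.2], "gripper": -0.5}
    - {"delta_rot": [0, 0, 0.002], "travel": [0.095, 0.05, 0.2], "gripper": -0.5}
    - {"delta_rot": [0, 0, 0.002], "travel": [0.095, 0.05, 0.2], "gripper": -0.5}
    - {"delta_rot": [0, 0, 0.002], "travel": [0.095, 0.05, 0.2], "gripper": -0.5}

```text
clock: 7.62
tool_pos: [0.5902, 0.1171, 0.2126]
eef_rot: [0.748, 0.664, 0.0, 0.001]
contact_force: [-0.3, -0.3, -0.8]
opening: 0.322
```

```bash
python3 plan.py 0.589 0.1225 0.159 -0.112
python3 - <<'E'
from m import *
s,P,C,U=cloud('side')
t=r.get_state()['tool_pos']
H=cv2.cvtColor(C[None].astype(np.uint8),cv2.COLOR_RGB2HSV)[0].astype(int)
m=(H[:,1]>110)&(H[:,0]>=6)&(H[:,0]<20)&box(P,t,.05)&(P[:,2]>.13)
a=-.112;X=np.array([np.cos(a),np.sin(a)]);Y=np.array([-X[1],X[0]])
D=np.c_[(P-t)[:,:2]@X,(P-t)[:,:2]@Y,P[:,2]-t[2]][m]
for z in np.arange(-.05,.03,.01):
    q=D[abs(D[:,2]-z)<.005]
    if len(q): print(round(z,3),len(q),q.min(0),q.max(0))
for d in viewer.pinpoint('side','clip'): 
    print(d['conf'],d['at'],world(s,*d['at'])-t)
p=pix(s,t).astype(int);x,y=p[0]-40,max(p[1]-20,0)
cv2.imwrite('pics/above.png',cv2.resize(s['color'][y:y+80,x:x+90],(675,600),interpolation=3)[:,:,::-1])
E
```

```text
t 7.62 q [-0.34  0.69  0.11  1.68 -0.1   0.78 -0.3 ] pos [0.5902 0.1171 0.2126] F [-0.3 -0.3 -0.8] open 0.322
travel [ 0.035 -0.013  0.358] rot [ 0.0004  0.0001 -0.0025] dist 0.054 rows>= 0.9
-0.05 1 [ 0.0124 -0.0075 -0.0468] [ 0.0124 -0.0075 -0.0468]
-0.04 21 [-0.015  -0.01   -0.0449] [ 0.0161  0.0178 -0.0351]
-0.03 18 [-0.0134 -0.0112 -0.0343] [ 0.0133  0.0144 -0.0253]
-0.02 14 [-0.0121 -0.0113 -0.0245] [ 0.0129  0.0179 -0.018 ]
-0.01 12 [-0.0126 -0.0114 -0.0149] [ 0.0123  0.0073 -0.0057]
0.0 19 [-0.018  -0.0125 -0.005 ] [0.0148 0.0398 0.0041]
0.01 22 [-0.0176 -0.0113  0.0051] [0.0214 0.0074 0.0146]
0.02 23 [-0.0142 -0.0126  0.0153] [0.021  0.0078 0.0248]
0.75 [299.2, 222.4] [ 0.0897 -0.299  -0.1602]
0.6 [224.1, 135.8] [-0.0068 -0.0087 -0.0118]
```

View pics/above.png

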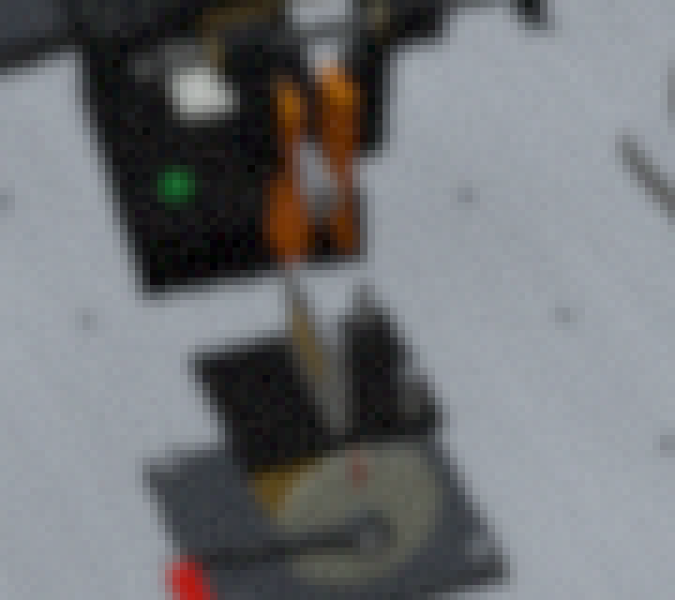

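The jaws straddle the plate's edge symmetrically (within 1 mm), and the clip origin is about 14 mm below the TCP. Lowering.

Emit:
play_rows:
  commands:
    - {"delta_rot": [0, 0, -0.002], "travel": [0.035, -0.01, 0], "gripper": -0.5}
    - {"delta_rot": [0, 0, -0.002], "travel": [0.035, -0.01, 0], "gripper": -0.5}
    - {"delta_rot": [0, 0, -0.002], "travel": [0.035, -0.01, 0.06], "gripper": -0.5}
    - {"delta_rot": [0, 0, -0.002], "travel": [0.035, -0.01, 0.12], "gripper": -0.5}
    - {"delta_rot": [0, 0, -0.002], "travel": [0.035, -0.01, 0.18], "gripper": -0.5}
    - {"delta_rot": [0, 0, -0.002], "travel": [0.035, -0.01, 0.18], "gripper": -0.5}

```text
clock: 8.48
tool_pos: [0.5884, 0.1237, 0.1836]
eef_rot: [0.746, 0.666, -0.001, -0.001]
contact_force: [-0.1, -0.1, -0.4]
opening: 0.313
```

```bash
python3 plan.py 0.589 0.1225 0.157 -0.112
```

```text
t 8.47 q [-0.34  0.73  0.1   1.7  -0.1   0.72 -0.3 ] pos [0.5884 0.1237 0.1836] F [-0.1 -0.1 -0.4] open 0.313
travel [-0.007  0.005  0.177] rot [-0.0007  0.0002  0.0001] dist 0.027 rows>= 0.4
```

Emit:
play_rows:
  commands:
    - {"delta_rot": [0, 0, 0], "travel": [0, 0.005, 0.05], "gripper": -0.5}
    - {"delta_rot": [0, 0, 0], "travel": [0, 0.005, 0.1], "gripper": -0.5}
    - {"delta_rot": [0, 0, 0], "travel": [0, 0.005, 0.14], "gripper": -0.5}
    - {"delta_rot": [0, 0, 0], "travel": [0, 0.005, 0.16], "gripper": -0.5}
    - {"delta_rot": [0, 0, 0], "travel": [0, 0.005, 0.18], "gripper": -0.5}
    - {"delta_rot": [0, 0, 0], "travel": [0, 0.005, 0.18], "gripper": -0.5}

```text
clock: 9.22
tool_pos: [0.5898, 0.1239, 0.1599]
eef_rot: [0.746, 0.666, 0.0, -0.0]
contact_force: [-4.1, -0.3, 14.5]
opening: 0.316
```

```bash
python3 plan.py 0.589 0.1225 0.157 -0.112
```

```text
t 9.22 q [-0.34  0.76  0.1   1.72 -0.11  0.67 -0.3 ] pos [0.5898 0.1239 0.1599] F [-4.1 -0.3 14.5] open 0.316
travel [-0.01  -0.004  0.019] rot [ 0.0002 -0.0002  0.    ] dist 0.003 rows>= 0.1
```

Drum is seated: 14 N of contact at TCP z 0.160, where 0.159 was expected. Releasing.

Emit:
play_rows:
  commands:
    - {"delta_rot": [0, 0, 0], "travel": [0, 0, 0], "gripper": -0.2}
    - {"delta_rot": [0, 0, 0], "travel": [0, 0, 0], "gripper": 0.1}
    - {"delta_rot": [0, 0, 0], "travel": [0, 0, 0], "gripper": 0.5}
    - {"delta_rot": [0, 0, 0], "travel": [0, 0, 0], "gripper": 1}
    - {"delta_rot": [0, 0, 0], "travel": [0, 0, 0], "gripper": 1}
    - {"delta_rot": [0, 0, 0], "travel": [0, 0, 0], "gripper": 1}
    - {"delta_rot": [0, 0, 0], "travel": [0, 0, 0], "gripper": 1}
    - {"delta_rot": [0, 0, 0], "travel": [0, 0, -0.2], "gripper": 1}
    - {"delta_rot": [0, 0, 0], "travel": [0, 0, -0.5], "gripper": 1}
    - {"delta_rot": [0, 0, 0], "travel": [0, 0, -0.5], "gripper": 1}

```text
clock: 10.48
tool_pos: [0.5923, 0.1242, 0.2362]
eef_rot: [0.746, 0.666, 0.003, 0.002]
contact_force: [-1.1, 0.3, -0.7]
opening: 0.995
```

```bash
cat > chk.py <<'E'
from m import *
import sys
s,P,C,U=cloud('side')
H=cv2.cvtColor(C[None].astype(np.uint8),cv2.COLOR_RGB2HSV)[0].astype(int)
t=np.array([.589,.122,.137+float(sys.argv[2])]); m=(H[:,1]>110)&(H[:,0]>=6)&(H[:,0]<20)&box(P,t,.05)&(P[:,2]>.10)
a=-.112;X=np.array([np.cos(a),np.sin(a)]);Y=np.array([-X[1],X[0]])
D=np.c_[(P-t)[:,:2]@X,(P-t)[:,:2]@Y,P[:,2]-t[2]][m]
for z in np.arange(-.03,.06,.01):
    q=D[abs(D[:,2]-z)<.005]
    if len(q): print(round(z,3),len(q),q.min(0),q.max(0))
red=(H[:,1]>110)&((H[:,0]<5)|(H[:,0]>172))&(U[:,0]<235)&(U[:,1]<215)&(P[:,2]>.03)&(P[:,2]<.2)
print('sleeve',*fit(P[red]))
x,y=(180,100)
cv2.imwrite('pics/'+sys.argv[1],cv2.resize(s['color'][y:y+110,x:x+120],(640,587),interpolation=3)[:,:,::-1])
E
python3 chk.py placed.png 0; python3 plan.py 0.589 0.1225 0.22 -0.112
```

```text
-0.03 1 [-0.0014 -0.0038 -0.0258] [-0.0014 -0.0038 -0.0258]
-0.02 6 [-0.0078 -0.0085 -0.0211] [-0.0013  0.0023 -0.0163]
-0.01 5 [-0.0079 -0.0081 -0.0128] [-0.0043 -0.0024 -0.0052]
0.0 4 [-0.0078 -0.0065 -0.0025] [-0.0031 -0.0021  0.0029]
0.01 10 [-0.0108 -0.009   0.0058] [0.0126 0.0459 0.0145]
0.02 14 [-0.0147 -0.0082  0.0155] [0.0164 0.0422 0.0239]
0.03 18 [-0.0185 -0.0133  0.0252] [0.0199 0.0169 0.0348]
0.04 19 [-0.0192 -0.0087  0.035 ] [0.0207 0.0139 0.0446]
0.05 26 [-0.0223 -0.0101  0.0454] [0.0221 0.0157 0.0544]
sleeve 107 [0.5111 0.3067] zmean 0.09364366848356484 yaw -0.05700102628787963 len 0.6130492823938721 wid 0.36439191738698057
t 10.53 q [-0.35  0.66  0.11  1.65 -0.1   0.83 -0.31] pos [0.5907 0.124  0.2342] F [-0.4 -0.1 -0.3] open 0.999
travel [-0.011 -0.011  0.095] rot [ 0.001  -0.0004  0.0001] dist 0.014 rows>= 0.2
```

View pics/placed.png

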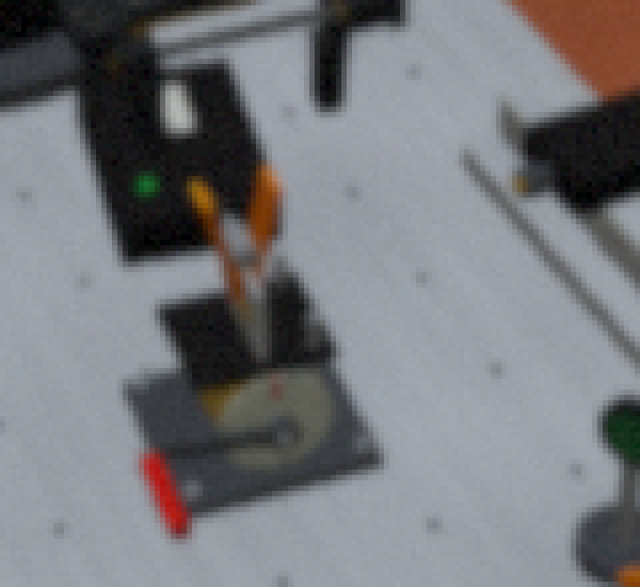

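The clip is clamped with its handles symmetric (±22 mm), its drum at the edge and its y offset about +2 mm. The lever is still at rest. Now the lever.

```bash
python3 plan.py 0.494 0.026 0.235 -0.112
```

```text
t 10.53 q [-0.35  0.66  0.11  1.65 -0.1   0.83 -0.31] pos [0.5907 0.124  0.2342] F [-0.4 -0.1 -0.3] open 0.999
travel [-0.721 -0.568 -0.008] rot [ 0.001  -0.0004  0.0001] dist 0.138 rows>= 2.2
```

Emit:
play_rows:
  commands:
    - {"delta_rot": [0, 0, 0], "travel": [-0.3, -0.25, 0], "gripper": 1}
    - {"delta_rot": [0, 0, 0], "travel": [-0.6, -0.5, 0], "gripper": 1}
    - {"delta_rot": [0, 0, 0], "travel": [-0.72, -0.57, 0], "gripper": 1}
    - {"delta_rot": [0, 0, 0], "travel": [-0.72, -0.57, 0.2], "gripper": 1}
    - {"delta_rot": [0, 0, 0], "travel": [-0.72, -0.57, 0.4], "gripper": 1}
    - {"delta_rot": [0, 0, 0], "travel": [-0.72, -0.57, 0.4], "gripper": 1}

```text
clock: 11.28
tool_pos: [0.4916, 0.0265, 0.1707]
eef_rot: [0.745, 0.667, -0.002, -0.002]
contact_force: [-0.6, -0.2, 0.5]
opening: 1.004
```

```bash
python3 plan.py 0.494 0.026 0.051 -0.112
```

```text
t 11.28 q [-0.19  0.63  0.07  2.03 -0.1   0.49 -0.16] pos [0.4916 0.0265 0.1707] F [-0.6 -0.2  0.5] open 1.004
travel [-0.001  0.02   0.798] rot [-0.0015  0.0002  0.0003] dist 0.12 rows>= 1.9
```

Emit:
play_rows:
  commands:
    - {"delta_rot": [0, 0, 0], "travel": [0, 0.02, 0.25], "gripper": 1}
    - {"delta_rot": [0, 0, 0], "travel": [0, 0.02, 0.5], "gripper": 1}
    - {"delta_rot": [0, 0, 0], "travel": [0, 0.02, 0.7], "gripper": 1}
    - {"delta_rot": [0, 0, 0], "travel": [0, 0.02, 0.8], "gripper": 1}
    - {"delta_rot": [0, 0, 0], "travel": [0, 0.02, 0.8], "gripper": 0.2}
    - {"delta_rot": [0, 0, 0], "travel": [0, 0.02, 0.8], "gripper": -0.3}
    - {"delta_rot": [0, 0, 0], "travel": [0, 0.02, 0.8], "gripper": -1}
    - {"delta_rot": [0, 0, 0], "travel": [0, 0.02, 0.8], "gripper": -1}
    - {"delta_rot": [0, 0, 0], "travel": [0, 0.02, 0.8], "gripper": -1}
    - {"delta_rot": [0, 0, 0], "travel": [0, 0.02, 0.8], "gripper": -1}
    - {"delta_rot": [0, 0, 0], "travel": [0, 0.02, 0.8], "gripper": -1}
  force: 25

```text
clock: 12.65
tool_pos: [0.4958, 0.0257, 0.0527]
eef_rot: [0.746, 0.666, 0.0, -0.0]
contact_force: [-1.5, -0.1, -0.3]
opening: 0.23
```

```bash
python3 plan.py 0.494 0.026 0.051 -0.112
```

```text
t 12.65 q [-0.16  0.86  0.03  2.09 -0.11  0.2  -0.15] pos [0.4958 0.0257 0.0527] F [-1.5 -0.1 -0.3] open 0.23
travel [ 0.001 -0.012  0.011] rot [-0.     -0.      0.0001] dist 0.002 rows>= 0.0
```

Emit:
play_rows:
  commands:
    - {"delta_rot": [0, 0, 0], "travel": [0, 0, 0], "gripper": -1}
    - {"delta_rot": [0, 0, 0], "travel": [0, 0, 0], "gripper": -1}
    - {"delta_rot": [0, 0, 0], "travel": [0, 0, 0], "gripper": -1}

```text
clock: 13.02
tool_pos: [0.4935, 0.0256, 0.0524]
eef_rot: [0.745, 0.667, -0.002, -0.001]
contact_force: [-5.4, 1.0, -0.3]
opening: 0.146
```

Sleeve pinched (about 13–14 mm). Swinging along the arc.

Emit:
play_rows:
  commands:
    - {"delta_rot": [0, 0, 0], "travel": [0.0, 0.01, -0.046], "gripper": -1}
    - {"delta_rot": [0, 0, 0], "travel": [0.0, 0.026, -0.095], "gripper": -1}
    - {"delta_rot": [0, 0, 0], "travel": [0.0, 0.067, -0.185], "gripper": -1}
    - {"delta_rot": [0, 0, 0], "travel": [0.0, 0.124, -0.266], "gripper": -1}
    - {"delta_rot": [0, 0, 0], "travel": [0.0, 0.194, -0.336], "gripper": -1}
    - {"delta_rot": [0, 0, 0], "travel": [0.0, 0.275, -0.392], "gripper": -1}
    - {"delta_rot": [0, 0, 0], "travel": [0.0, 0.364, -0.434], "gripper": -1}
    - {"delta_rot": [0, 0, 0], "travel": [0.0, 0.46, -0.46], "gripper": -1}
    - {"delta_rot": [0, 0, 0], "travel": [0.0, 0.51, -0.466], "gripper": -1}
    - {"delta_rot": [0, 0, 0], "travel": [0.0, 0.558, -0.468], "gripper": -1}
    - {"delta_rot": [0, 0, 0], "travel": [0.0, 0.558, -0.468], "gripper": -1}
    - {"delta_rot": [0, 0, 0], "travel": [0.0, 0.558, -0.468], "gripper": -1}

```text
clock: 14.52
tool_pos: [0.5788, 0.0162, 0.1228]
eef_rot: [0.746, 0.666, -0.0, 0.0]
contact_force: [-3.3, 0.2, -2.0]
opening: 0.143
```

```bash
python3 plan.py 0.578 0.016 0.121 -0.112; python3 chk.py up.png 0.0116
python3 - <<'E'
from h import *
a=-.112;X=np.array([np.cos(a),np.sin(a)])
t=[np.array(r.get_state()['tool_pos']) for _ in range(3)][-1]
dx=(t[:2]-[.5891,.1235])@X; print('tool in lift x',dx,'sleeve z',t[2]+.019,'angle from vertical deg',np.degrees(np.arctan2(dx,t[2]+.019-.055)),'r',np.hypot(dx,t[2]+.019-.055))
E
```

```text
t 14.53 q [-0.15  0.79  0.07  1.81 -0.09  0.54 -0.13] pos [0.5788 0.0162 0.1228] F [-3.3  0.2 -2. ] open 0.143
travel [-0.002 -0.005  0.012] rot [-0.      0.0001  0.    ] dist 0.002 rows>= 0.0
0.0 1 [-0.0104  0.0128  0.0012] [-0.0104  0.0128  0.0012]
0.01 2 [-0.0135  0.0118  0.011 ] [-0.      0.0419  0.0116]
0.02 2 [-0.0161 -0.0073  0.0228] [-0.016   0.0121  0.0234]
0.03 4 [-0.0169 -0.0079  0.0257] [-0.0145 -0.0006  0.0325]
0.04 8 [-0.0201 -0.0079  0.0359] [-0.0141  0.0214  0.0433]
0.05 14 [-0.0224 -0.0069  0.0457] [-0.0171  0.0139  0.0543]
sleeve 32 [0.5616 0.567 ] zmean 0.11058925506404894 yaw 1.0894739097618038 len 0.3256027086230221 wid 0.282672126555433
tool in lift x 0.0017023375125841554 sleeve z 0.14182927698039058 angle from vertical deg 1.1231725524348242 r 0.0868459630261772
```

View pics/up.png

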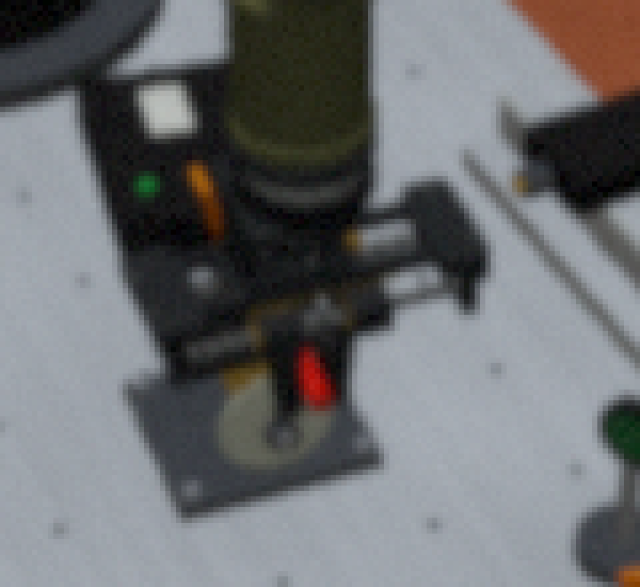

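The lever stands straight up: the sleeve is in the pads at (315,375) and the arm is above the shaft, about 1° from vertical. The clip still sits on the raised plate. I'll let it settle, check once more and hand in.

Emit:
play_rows:
  commands:
    - {"delta_rot": [0, 0, 0], "travel": [0, -0.005, 0], "gripper": -1}
    - {"delta_rot": [0, 0, 0], "travel": [0, -0.005, 0], "gripper": -1}
    - {"delta_rot": [0, 0, 0], "travel": [0, -0.005, 0], "gripper": -1}
    - {"delta_rot": [0, 0, 0], "travel": [0, -0.005, 0], "gripper": -1}

```text
clock: 15.08
tool_pos: [0.578, 0.0164, 0.1229]
eef_rot: [0.746, 0.666, -0.0, -0.0]
contact_force: [-4.6, -1.0, -0.1]
opening: 0.142
```

```bash
python3 plan.py 0.578 0.016 0.121 -0.112
python3 - <<'E'
from m import *
s,P,C,U=cloud('top')
H=cv2.cvtColor(C[None].astype(np.uint8),cv2.COLOR_RGB2HSV)[0].astype(int)
m=(H[:,1]>110)&(H[:,0]>=6)&(H[:,0]<20)&box(P,(.589,.122),.05)&(P[:,2]>.12); print('clip seen from top',m.sum(),P[m].min(0) if m.any() else '',P[m].max(0) if m.any() else '')
m=(H[:,1]>110)&(H[:,0]>95)&(H[:,0]<130)&box(P,(.52,-.28),.06); print('blue',m.sum(),np.median(P[m],0) if m.any() else '')
print(np.abs(r.get_state()['qd']).max())
print(r.finish_job())
E
```

```text
t 15.07 q [-0.15  0.79  0.07  1.82 -0.09  0.54 -0.13] pos [0.578  0.0164 0.1229] F [-4.6 -1.  -0.1] open 0.142
travel [-0.002  0.     0.012] rot [-0.0001  0.      0.0001] dist 0.002 rows>= 0.0
clip seen from top 0  
blue 37 [ 0.5059 -0.2722  0.123 ]
0.0016352301892501677
the job is handed in; nothing more can be done
None
```

I moved the orange clip from the rack onto the middle of the lift's plate, pressed it down and let go. I then pinched the red sleeve, swung the lever straight up, and handed the job in at about 15 s with the lever still held. `finish_job` reports no verdict, so I don't know the score.

**Clip:**
- The drum met the plate's edge with 14.5 N at tool height 0.160 m, where I expected 0.159 m.
- After release the side camera showed the handles even about the plate (±22 mm), with the clip about 2 mm off the middle.
- The lever was still at rest in that picture.

**Lever:**
- The tool position puts the lever about 1° from vertical.
- The spring pulled on the fingers with about 4.6 N and the arm was still (joint speeds below 0.002 rad/s).

**What I could not confirm at the end:**
- **Clip, last view:** after the lever went up, the gripper hid most of the clip. The top camera saw none of it, and the side camera saw only the robot-side handle, in the expected raised position.
- **Lever angle:** this comes from the tool position only. My check of the sleeve by colour picked up other red things, so I ignored it.
- **Blue clip:** I only measured its handle tops, at (0.506, -0.272). I had no matching start figure for those; the first picture put its origin at (0.518, -0.280). I never touched it.

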